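# Hang the glaze pail on the snap fork by its bail

### The arm

A 6-joint arm with a two-finger parallel gripper is mounted at the origin on a cart in front of the work surface, level with it; the furniture and walls round the work are solid. World frame = base frame: x ahead of the robot, y to its left, z up, the work surface at z = 0. Lengths are in m, angles in rad, forces in N, time in s.
With the tool pointing down it reaches from about 0.35 to 0.775 m from the base axis. Payload 7.3 kg.
Tool frame: the origin (TCP) lies at the very end of the fingers, on their centre line; the grasp point (between the pads) lies 19 mm behind it; z points along the fingers, y is the line along which they close (so a half turn about z gives the same grasp; the last joint's range is limited). The gripper opens to 92 mm and grips with 3 to 60 N. Pads are 19 mm wide; open, the fingers measure 130 mm over their backs; the gripper's body (75 mm by 190 mm) begins 47 mm behind the grasp point.
Start: joints at [1.103, 0.342, 1.524, -0, 1.275, -0.146], TCP at [0.166, 0.498, 0.227] pointing down, gripper open.
Joint ranges: [-2.53, 2.53], [-0.77, 2.02], [0.04, 2.7], [-1, 4.14], [0.28, 2.66], [-3.11, 3.11]. Speed limits (rad/s): [2.57, 2.57, 3.14, 3.14, 3.14, 3.14].

### API

Orientations are given as [roll, pitch, yaw] about the fixed x, y, z axes, in that order (R = Rz(yaw) Ry(pitch) Rx(roll)).
In Python, from cell import * gives the robot as it stands.
- The arm moves only by the tool step_arm, never from a script. Its argument "commands" is a list of rows, each a list of 7 numbers: the opening, from 0 (shut) to 1 (fully open), then the shift along the world's x, y, z in cm, then the turn, a rotation vector about the world's x, y, z in rad. A call has 1 to 5 rows; each row is the pose to reach, as a shift and turn from the pose commanded when the call began; what a row does not reach only later rows make up. A row lasts 1/12 s, in which the tool goes at most 41.7 mm and 7.16 degrees, less where a joint would pass 70% of its speed; a pose out of reach is approached as far as the arm can. A call with a gripper value outside its range is refused whole. The fingers move at their own pace and stop on an object; "grip_force" is the grip in N (left out, the last holds). Time passes only in rows, so rows that repeat a pose let the fingers close. It gives the time, the measured TCP pose, the force, the opening and the grip force at its end, in the units of the state.
- observe(): the state, without advancing time (a new reading comes with each control period).
- read_camera(name): name is "scene" or "top"; returns the picture (384x512x3 uint8, red, green, blue); there is no depth.
- camera_model(name): a dict with "vfov" (degrees; the focal length in pixels is half the picture's height over the tangent of half this angle, whatever the lens; pixels are square), "cx", "cy" (the principal point, pixels), "k1" (the pictures are not rectified: a ray, as slopes to the right and down, at radius r is drawn at 1 + k1 r^2 times it, then the intrinsics apply), "world_to_cam" (4x4, takes a point from world to camera coordinates). Camera axes: x right, y up, looking along -z (the intrinsics and any distortion apply to the point x, -y, -z); pixel columns grow to the right and rows downward; lengths in m; the calibration is good to about 2 mm. A picture is of the moment at which its call begins. camera_model takes no time and is no camera call.
- hand_in(): hands the job in; it is judged then, once.
The state is a dict: "time": time; "qpos": joint angles; "qvel": joint speeds; "joint_efforts": joint torques, N m; "tool_pos": TCP position; "tool_rot": TCP orientation; "contact_force": force on the tool from outside, world axes, zero at the start; "torque": the same for the moment, N m; "opening": finger opening in m; "grip_force": force on a finger pad.
Only numpy, scipy, OpenCV 4.12 (cv2) and the standard library are available. Lean on these libraries where they do the work, as an engineer would, in place of code of your own. Each camera call takes 0.05 s, during which the arm holds its last target. There are 200 camera calls.

### The job

Hang the small steel pail up by its wire handle. First swing the folded-down wire handle upright while the pail stays standing where it is, then lift the pail by the handle and hook the wire over both prongs of the fork stand, and press it gently down past the sprung keeper until it is fully home under the keeper and the keeper has snapped shut. Let go so that the pail hangs upright at rest, go easy on the fork (never press it with more than 30 N), do not tip the pail over, and leave the clay cup, the slip cup and the scraper where they are.

Things in the scene. Friction and masses are not known exactly. Their poses are not given: they have to be found in the camera images.
- pail: Small empty round steel pail, 85 mm high, 89 mm across at the rim, 82 mm at the foot; 0.27 to 0.41 kg with its handle. Origin: centre of its underside, z up. The wire handle's hinge line is the pail's own y axis, 75 mm above the origin. It tips or slides if its raised handle is pushed some 3 N towards the ears. On the table near the stand, on either side of it.
- bail (a joint): Angle (rad) of the wire handle (bail): 0 = straight up, positive = folded to the pail's own -x side (1.42 to 1.65 at the start, about level, towards the robot; stops at 1.7 either side). Its ears are a little stiff: it stays where it is left (about 0.3 N at the grip turns it). A U of 5 mm wire, 116 mm wide; its cross wire lies 105 mm from the hinge line and is straight for 92 mm.
- grip (a point): Centre of the wooden grip in the middle of the bail's cross wire: a roller 16 mm thick, 40 mm long, spinning freely on the wire, so it can be pinched from above while the bail swings or the pail hangs. 26 mm of bare straight wire on each side of it is for the prongs. y axis along the wire.
- stand: Grey hanger fixed to the table: foot plate 180 x 150 x 8 mm, column (263 mm high) 97 mm from the origin along its own +x, and on it a fork whose two level prongs point to its own -x and end at x = -16 mm. Prongs 8 mm thick, centred at y = +36 and -36 mm, 64 mm free between; cross piece from x = +80 mm. Origin: on the table beneath the middle of the seated wire.
- hang (a point): Point on the foot plate (8 mm above the table) beneath the middle of the seated wire; the wire lies along the stand's y. The fork is clamped by hand: the seated wire's centre is 202 to 228 mm above the table, not measured, to be seen or felt. The slot in each prong runs from x = -4.5 to +5.5 mm, with a flared mouth 20 mm wide, its top 26 mm above the seated wire; beam to 15 mm below.
- keeper (a joint): Travel (m) of the sprung steel keeper bar, with a nose in each slot: 0 = shut. Its ramp meets the coming wire some 12 to 15 mm above the seat and lets it past at about 5 mm, open 3.5 to 5.5 mm, at 7 to 14 N of push (the pail's weight alone does not do it). Below is the hard seat; the keeper then shuts over the wire. Its bar stands 60 to 66 mm behind the slots.
- clay_cup: Bystander: brown thrown clay cup, 65 mm across, 62 mm high; origin under its centre.
- slip_cup: Bystander: pale cup, 58 mm across, 52 mm high; origin under its centre.
- scraper: Bystander: flat scraper with wooden back, 71 x 117 x 9 mm, lying; origin under its centre.
Not all that is in view belongs to the job. There is more than one size of the pail; the job needs the largest.

How it is judged:
By the outcome, as a careful person would: the job done as asked, in the order asked, and still so for the second after the job is handed in, with the robot touching nothing.
It also fails if it takes over 70 s, if anything falls off the work surface, if the arm or the gripper's body presses on something with over 40 N, if the wrist force passes 120 N, or if a joint passes its speed limit or range.

## Working session

There is one attempt and no reset: what is moved stays moved. The work goes in short steps, Python scripts to look and compute and a tool call to move; the robot and the scene stay as the last step left them, time stands still between calls to the robot, and variables do not carry over. Pictures are saved under pics/ and viewed, at most 10 in all, crops included, and the job is handed in when it is done.

Besides the shell and the picture viewer there is one more tool, called by a JSON object that holds its "name" and its "arguments". step_arm: Moves the arm, as the interface text tells. Its arguments: {"type":"object","properties":{"commands":{"type":"array"},"grip_force":{"type":"number"}},"required":["commands"]}

```bash
mkdir -p pics
cat > h.py <<'E'
from cell import *
import numpy as np, cv2
def snap(n,f):
    im=read_camera(n); cv2.imwrite('pics/'+f,cv2.cvtColor(im,cv2.COLOR_RGB2BGR)); return im
def _f(m): return 192/np.tan(np.radians(m['vfov'])/2)
def ray(n,u,v):
    m=camera_model(n); f=_f(m); d=np.array([(u-m['cx'])/f,(v-m['cy'])/f]); s=d.copy()
    for _ in range(20): s=d/(1+m['k1']*(s@s))
    T=np.array(m['world_to_cam']); R=T[:3,:3]
    return -R.T@T[:3,3], R.T@np.array([s[0],-s[1],-1])
def onz(n,u,v,z):
    c,d=ray(n,u,v); return c+d*(z-c[2])/d[2]
def tri(u1,v1,u2,v2,a='scene',b='top'):
    c,d=ray(a,u1,v1); e,g=ray(b,u2,v2)
    t=np.linalg.lstsq(np.c_[d,-g],e-c,rcond=None)[0]
    p,q=c+t[0]*d,e+t[1]*g; return (p+q)/2,np.linalg.norm(p-q)
def proj(n,p):
    m=camera_model(n); T=np.array(m['world_to_cam']); q=T[:3,:3]@np.array(p)+T[:3,3]
    s=np.array([q[0],-q[1]])/-q[2]; s=s*(1+m['k1']*(s@s)); return s*_f(m)+[m['cx'],m['cy']]
E
python3 - <<'E'
from h import *
a=snap('scene','s0.png');b=snap('top','t0.png')
cv2.imwrite('pics/both0.png',cv2.cvtColor(np.vstack([cv2.resize(a,None,fx=.78,fy=.78),cv2.resize(b,None,fx=.78,fy=.78)]),cv2.COLOR_RGB2BGR))
for n in('scene','top'):
    m=camera_model(n);T=np.array(m['world_to_cam']);print(n,m['vfov'],-T[:3,:3].T@T[:3,3])
print(observe())
E
```

```text
scene 43.39991823125247 [ 0.00216732 -0.83466118  0.99539741]
top 50.5627455914014 [0.28860365 0.02166025 1.23590462]
{'time': 0.1, 'qpos': array([ 1.10298411e+00,  3.42656019e-01,  1.52489899e+00, -1.75234065e-05,
        1.27537899e+00, -1.46020504e-01]), 'qvel': array([ 0.00103161, -0.00115916, -0.00197342, -0.00018161, -0.00077354,
        0.00016838]), 'joint_efforts': array([ 1.88925544e-03, -4.32000196e+01, -2.44694388e+01,  7.20061641e-02,
        5.25072974e-02, -6.09153312e-05]), 'tool_pos': array([0.1658761 , 0.49774072, 0.22612076]), 'tool_rot': array([-3.14026314e+00, -1.78590252e-04,  2.81980594e+00]), 'contact_force': array([-0.76472527,  0.02059217,  0.09604729]), 'torque': array([-0.01130333,  0.01894574, -0.00748491]), 'grip_force': 0.0, 'opening': 0.09197606166840236}
```

View pics/s0.png

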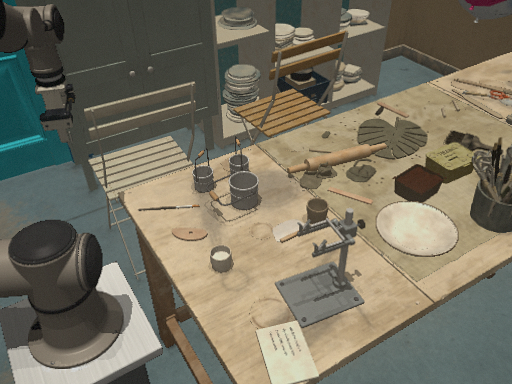

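View pics/t0.png

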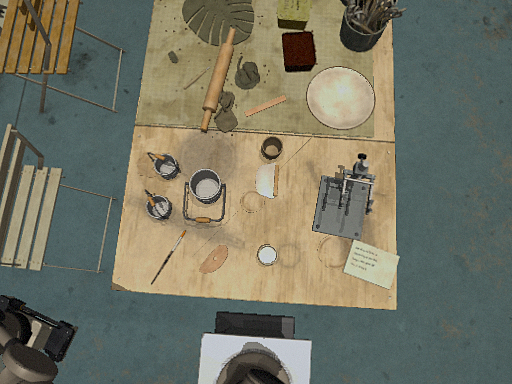

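Pail candidates in the top view are (166,166), (158,207) and (205,185). The first two are small with their handles raised. The one at (205,185) is the largest, with its bail folded towards the robot, so I choose that. The stand is near (340,205).

Run:
```python
from h import *
a=cv2.imread('pics/s0.png');b=cv2.imread('pics/t0.png')
z=lambda i,u,v,w,h,k:cv2.resize(i[v:v+h,u:u+w],(w*k,h*k),interpolation=cv2.INTER_CUBIC)
# row1: top pail (u170..250,v160..230), top stand(300..400,140..240)
A=np.hstack([z(b,170,160,66,75,4),z(b,304,145,84,75,4)]);A=A[:, :600]
B=np.hstack([z(a,190,160,75,75,4),z(a,272,200,75,75,4)])
cv2.imwrite('pics/c0.png',np.vstack([A,B]))
for z_ in(0,.085):print(onz('top',205,185,z_))
print(onz('top',203,220,.08))
```

```text
[0.58835512 0.19126458 0.        ]
[0.56773956 0.17959996 0.085     ]
[0.46528675 0.17605073 0.08      ]
```

View pics/c0.png

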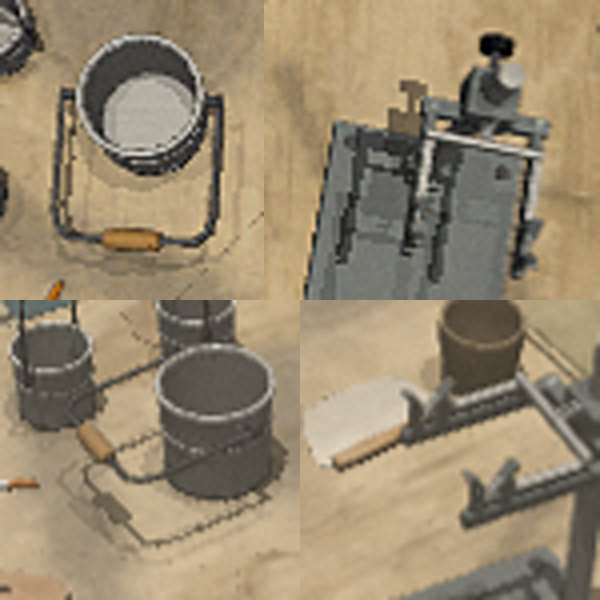

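The crop confirms it: a wide rim at (205,184), and the folded bail with its grip at (202.7,219.7) in the top view. The fork's two prongs, each with a V mouth, point towards the robot. Next I enlarge the fork and compute the pail's geometry.

Run:
```python
from h import *
a=cv2.imread('pics/s0.png');b=cv2.imread('pics/t0.png')
z=lambda i,u,v,w,h,k:cv2.resize(i[v:v+h,u:u+w],(w*k,h*k),interpolation=cv2.INTER_CUBIC)
A=z(b,334,165,44,54,9)[:, :396]; B=z(a,292,208,44,54,9)
cv2.imwrite('pics/c1.png',np.hstack([A,B]))
hsv=cv2.cvtColor(b,cv2.COLOR_BGR2HSV)
m=cv2.inRange(hsv,(8,120,90),(22,255,255));m[:, :190]=0;m[:,215:]=0;m[:210]=0;m[228:]=0
v,u=np.nonzero(m);tg=(u.mean(),v.mean())
hs=cv2.cvtColor(a,cv2.COLOR_BGR2HSV)
m=cv2.inRange(hs,(8,120,90),(22,255,255));m[:, :206]=0;m[:,221:]=0;m[:184]=0;m[203:]=0
v,u=np.nonzero(m);sg=(u.mean(),v.mean());print(tg,sg,len(u),tri(*sg,*tg))
for u,v,zz in((186.5,183.7,.075),(224,185,.075),(205.2,183.5,.085),(188.7,220.2,.08),(220,220,.08)):print(onz('top',u,v,zz).round(4))
# stand foot plate corners (top)
g=cv2.inRange(hsv,(90,0,60),(130,70,150));g[:150]=0;g[240:]=0;g[:,:300]=0;g[:,376:]=0
c=max(cv2.findContours(g,0,1)[0],key=cv2.contourArea);print(cv2.boxPoints(cv2.minAreaRect(c)),cv2.contourArea(c))
```

```text
(np.float64(202.47761194029852), np.float64(219.46268656716418)) (np.float64(215.5), np.float64(197.5)) 4 (array([0.47240839, 0.17899489, 0.06261526]), np.float64(0.006316105815071027))
[0.5703 0.2359 0.075 ]
[0.5741 0.1251 0.075 ]
[0.5723 0.1795 0.085 ]
[0.4618 0.2171 0.08  ]
[0.4687 0.1273 0.08  ]
[[316.00003 202.00003]
 [317.00003 201.00003]
 [318.00003 202.00003]
 [317.00003 203.00003]] 1.0
```

View pics/c1.png

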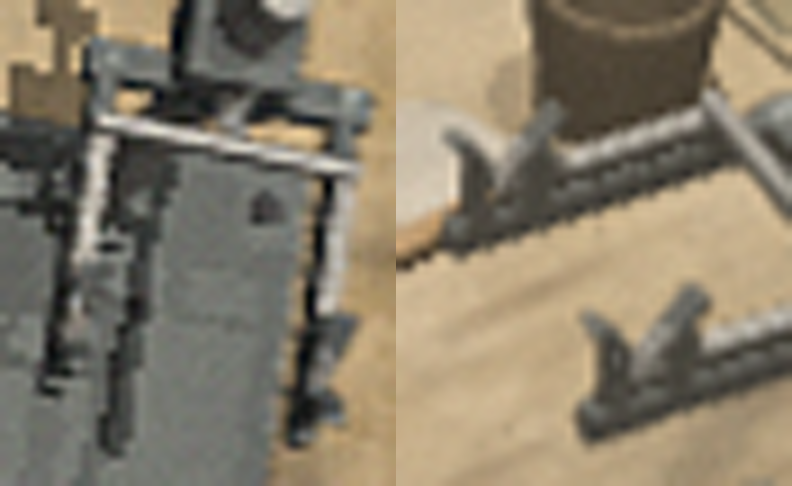

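Run:
```python
from h import *
P=lambda X,Y:(292+(X-396)/9,208+Y/9); Q=lambda X,Y:(334+X/9,165+Y/9)
for n,s,t in(('nearfront',(588,315),(335,412)),('nearrear',(695,288),(345,322)),('farfront',(452,130),(75,330)),('farrear',(555,103),(115,245)),('farbar',(710,95),(100,120)),('neartip',(588,410),(310,435))):
    p,e=tri(*P(*s),*Q(*t));print(n,p.round(4),round(e,4))
# mid V via scene at candidate seat heights
for zz in(.23,.24,.25):
    print(zz,[onz('scene',*P(*s),zz)[:2].round(4) for s in((588,315),(695,288),(452,130),(555,103))],[onz('top',*Q(*t),zz)[:2].round(4) for t in((335,412),(345,322))],
     'bar',onz('top',*Q(100,120),zz)[:2].round(4),onz('top',*Q(352,172),zz)[:2].round(4))
# foot plate corners from views
for u,v in((276,283),(333,264),(364,299),(302,323)):print(onz('scene',u,v,.008)[:2].round(4))
for u,v in((312,232),(360.5,237.5),(322,176)):print('t',onz('top',u,v,.008)[:2].round(4))
```

```text
nearfront [ 0.4936 -0.2635  0.237 ] 0.0003
nearrear [ 0.5216 -0.2678  0.2341] 0.0032
farfront [ 0.5101 -0.1897  0.2331] 0.0056
farrear [ 0.5346 -0.1997  0.2379] 0.0048
farbar [ 0.5806 -0.2012  0.2171] 0.0036
neartip [ 0.4935 -0.2656  0.2054] 0.0017
0.23 [array([ 0.4983, -0.2582]), array([ 0.5261, -0.265 ]), array([ 0.5091, -0.1867]), array([ 0.5375, -0.1928])] [array([ 0.4949, -0.2654]), array([ 0.521 , -0.2682])] bar [ 0.5753 -0.1976] [ 0.565  -0.2702]
0.24 [array([ 0.4918, -0.2658]), array([ 0.5192, -0.2724]), array([ 0.5025, -0.1951]), array([ 0.5305, -0.2011])] [array([ 0.4928, -0.2626]), array([ 0.5187, -0.2653])] bar [ 0.5724 -0.1954] [ 0.5622 -0.2673]
0.25 [array([ 0.4853, -0.2733]), array([ 0.5124, -0.2799]), array([ 0.4959, -0.2036]), array([ 0.5235, -0.2095])] [array([ 0.4908, -0.2597]), array([ 0.5164, -0.2624])] bar [ 0.5696 -0.1932] [ 0.5595 -0.2644]
[ 0.4722 -0.1544]
[ 0.6389 -0.1828]
[ 0.6302 -0.3151]
[ 0.4568 -0.2894]
t [ 0.4625 -0.148 ]
t [ 0.4555 -0.2962]
t [ 0.641  -0.1731]
```

Estimates:
- **Pail:** hinge midpoint about (0.572,0.18), yaw about 0.04, grip about (0.467,0.178,0.07).
- **Fork:** slots at about (0.515,-0.230), seat about z 0.21, yaw about -0.145.

Moving now to above the grip.

{"name": "step_arm", "arguments": {"commands": [[0.5,15,-16,0,0,0,-0.6],[0.5,15,-16,0,0,0,-0.6],[0.5,15,-16,0,0,0,-0.6],[0.5,15,-16,0,0,0,-0.6],[0.5,15,-16,0,0,0,-0.6]], "grip_force": 20}}

```text
time: 0.52
tool_pos: [0.3092, 0.3445, 0.2265]
tool_rot: [-3.141, 0.0, 2.214]
contact_force: [2.1, 1.2, 0.2]
opening: 0.0632
grip_force: 0.0
```

{"name": "step_arm", "arguments": {"commands": [[0.5,15,-16,-7,0,0,-0.61],[0.5,15,-16,-7,0,0,-0.61],[0.5,15,-16,-7,0,0,-0.61],[0.5,15,-16,-7,0,0,-0.61],[0.5,15,-16,-7,0,0,-0.61]]}}

```text
time: 0.93
tool_pos: [0.4451, 0.1995, 0.1627]
tool_rot: [-3.141, -0.0, 1.603]
contact_force: [1.5, 0.4, 0.1]
opening: 0.046
grip_force: 0.0
```

{"name": "step_arm", "arguments": {"commands": [[0.5,0,0,0,0,0,0],[0.5,0,0,0,0,0,0],[0.5,0,0,0,0,0,0]]}}

```text
time: 1.18
tool_pos: [0.4438, 0.2014, 0.1632]
tool_rot: [-3.141, -0.0, 1.61]
contact_force: [0.2, 0.8, -0.7]
opening: 0.0457
grip_force: 0.0
```

Run:
```python
from h import *
a=snap('scene','s1.png')
z=lambda i,u,v,w,h,k:cv2.cvtColor(cv2.resize(i[v:v+h,u:u+w],(w*k,h*k),interpolation=cv2.INTER_CUBIC),4)
cv2.imwrite('pics/c2.png',z(a,170,130,110,100,5))
print({k:observe()[k] for k in('time','tool_pos','tool_rot','contact_force','opening')})
```

```text
{'time': 1.2333, 'tool_pos': array([0.44359617, 0.20195974, 0.16351041]), 'tool_rot': array([-3.14121210e+00, -1.97840820e-04,  1.61145951e+00]), 'contact_force': array([ 0.58154084,  0.23308642, -0.36353626]), 'opening': 0.0455059830954865}
```

View pics/c2.png

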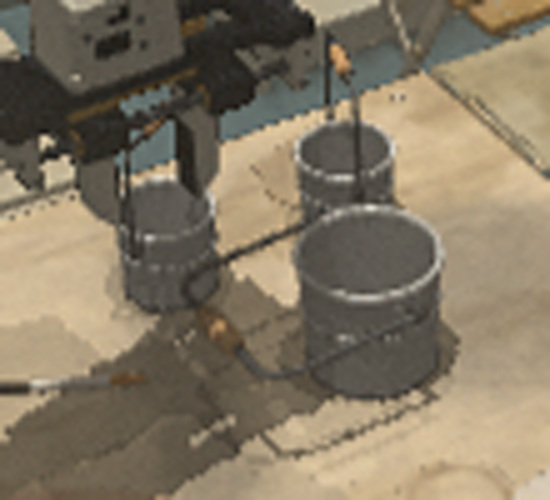

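The big pail and its bail are undisturbed. The grip shows at crop (220,328), which is pixel (214,195.6), and the gripper is still up to its left.

Run:
```python
from h import *
print(tri(214,195.6,202.6,219.5))
for z in(.06,.07,.08):print(z,onz('scene',214,195.6,z)[:2],onz('top',202.6,219.5,z)[:2])
```

```text
(array([0.46924329, 0.17780146, 0.07275835]), np.float64(0.0031088067970318194))
0.06 [0.47725219 0.19142935] [0.46973322 0.18003327]
0.07 [0.47217323 0.18045978] [0.46819287 0.17868645]
0.08 [0.46709427 0.16949021] [0.46665253 0.17733963]
```

{"name": "step_arm", "arguments": {"commands": [[0.5,2.4,-2.4,0,0,0,0],[0.5,2.4,-2.4,-3,0,0,0],[0.5,2.4,-2.4,-6,0,0,0],[0.5,2.4,-2.4,-8,0,0,0],[0.5,2.4,-2.4,-9.5,0,0,0]]}}

```text
time: 1.65
tool_pos: [0.4666, 0.1786, 0.0671]
tool_rot: [-3.14, 0.0, 1.613]
contact_force: [-0.2, -0.2, -0.4]
opening: 0.0463
grip_force: 0.0
```

{"name": "step_arm", "arguments": {"commands": [[0.5,0,0,-1.2,0,0,0],[0.5,0,0,-1.2,0,0,0],[0.25,0,0,-1.2,0,0,0],[0.25,0,0,-1.2,0,0,0],[0.25,0,0,-1.2,0,0,0]]}}

```text
time: 2.07
tool_pos: [0.4688, 0.178, 0.0576]
tool_rot: [3.139, -0.0, 1.611]
contact_force: [-0.0, 0.2, -0.3]
opening: 0.0306
grip_force: 0.0
```

Run:
```python
from h import *
a=snap('scene','s2.png');b=snap('top','t2.png')
z=lambda i,u,v,w,h,k:cv2.cvtColor(cv2.resize(i[v:v+h,u:u+w],(w*k,h*k),interpolation=cv2.INTER_CUBIC),4)
cv2.imwrite('pics/c3.png',np.hstack([z(a,180,140,80,90,5),z(b,165,155,80,90,5)]))
print({k:observe()[k] for k in('time','tool_pos','tool_rot','contact_force','opening')})
```

```text
{'time': 2.1667, 'tool_pos': array([0.46871037, 0.17767356, 0.05738932]), 'tool_rot': array([ 3.13961716e+00, -3.22086441e-04,  1.61035513e+00]), 'contact_force': array([-0.40142086,  0.61145956, -0.45749314]), 'opening': 0.024359070419281384}
```

View pics/c3.png

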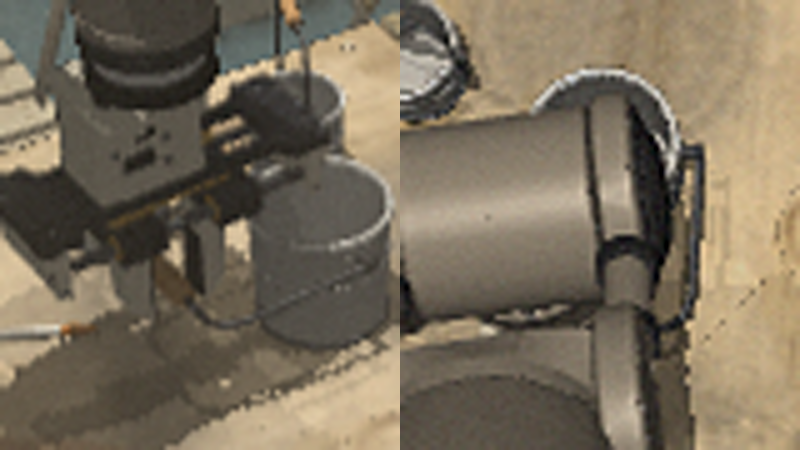

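The fingers straddle the wooden grip at crop (170,275). Closing.

{"name": "step_arm", "arguments": {"commands": [[0.0,0,0,0,0,0,0],[0.0,0,0,0,0,0,0],[0.0,0,0,0,0,0,0],[0.0,0,0,0,0,0,0],[0.0,0,0,0,0,0,0]], "grip_force": 12}}

```text
time: 2.58
tool_pos: [0.4686, 0.1773, 0.0565]
tool_rot: [3.141, -0.0, 1.61]
contact_force: [1.7, -0.0, -0.7]
opening: 0.0154
grip_force: 12.0
```

{"name": "step_arm", "arguments": {"commands": [[0.0,0.1,0,1.3,0,0,0],[0.0,0.4,0,2.8,0,0,0],[0.0,0.7,0,3.8,0,0,0],[0.0,1.1,0,4.8,0,0,0],[0.0,1.7,0.1,5.7,0,0,0]]}}

```text
time: 3.0
tool_pos: [0.4841, 0.1781, 0.1136]
tool_rot: [-3.139, 0.0, 1.61]
contact_force: [-1.8, 0.1, 0.8]
opening: 0.0153
grip_force: 12.0
```

{"name": "step_arm", "arguments": {"commands": [[0.0,0,0,0,0,0,0],[0.0,0,0,0,0,0,0]]}}

```text
time: 3.17
tool_pos: [0.4846, 0.1782, 0.1132]
tool_rot: [-3.141, 0.0, 1.61]
contact_force: [-2.3, -0.4, 0.1]
opening: 0.0156
grip_force: 12.0
```

{"name": "step_arm", "arguments": {"commands": [[0.0,0.4,0,0.95,0,0,0],[0.0,1.0,0.0,1.6,0,0,0],[0.0,1.6,0.1,2.15,0,0,0],[0.0,2.8,0.1,3.15,0,0,0],[0.0,3.75,0.15,3.7,0,0,0]]}}

```text
time: 3.58
tool_pos: [0.5235, 0.1799, 0.1513]
tool_rot: [3.141, -0.0, 1.61]
contact_force: [-2.5, 0.0, 2.8]
opening: 0.0157
grip_force: 12.0
```

{"name": "step_arm", "arguments": {"commands": [[0.0,0,0,0,0,0,0],[0.0,0,0,0,0,0,0]]}}

```text
time: 3.75
tool_pos: [0.5234, 0.1799, 0.151]
tool_rot: [3.141, -0.0, 1.61]
contact_force: [-4.6, 0.1, 5.5]
opening: 0.0157
grip_force: 12.0
```

Run:
```python
from h import *
a=snap('scene','s3.png')
z=lambda i,u,v,w,h,k:cv2.cvtColor(cv2.resize(i[v:v+h,u:u+w],(w*k,h*k),interpolation=cv2.INTER_CUBIC),4)
s0=cv2.cvtColor(cv2.imread('pics/s0.png'),4)
cv2.imwrite('pics/c4.png',np.hstack([z(s0,180,120,80,100,5),z(a,180,120,80,100,5)]))
print(observe()['contact_force'])
```

```text
[-3.43287319 -0.68562157  5.74634372]
```

View pics/c4.png

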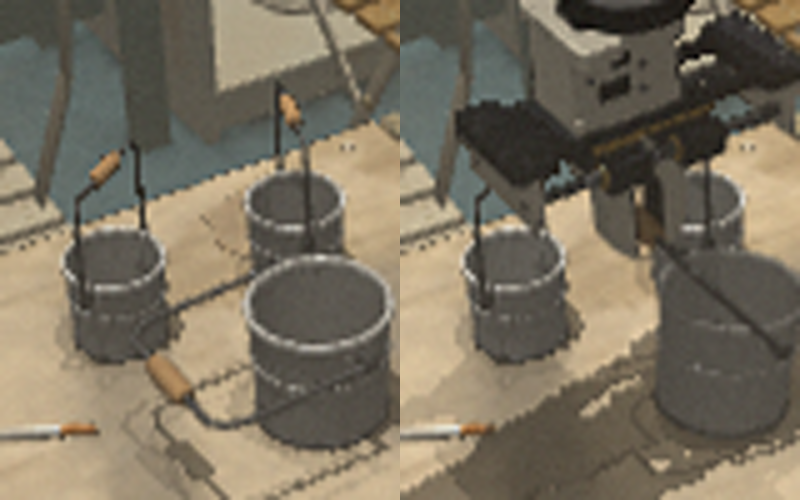

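The pail has been nudged roughly 7 mm in +x: the path was too flat and the force is compressive. I'll raise the tool along the bail to relieve it.

{"name": "step_arm", "arguments": {"commands": [[0.0,0,0,0.2,0,0,0],[0.0,0,0,0.3,0,0,0],[0.0,-0.1,0,0.4,0,0,0],[0.0,-0.1,0,0.4,0,0,0]]}}

```text
time: 4.13
tool_pos: [0.522, 0.1798, 0.1543]
tool_rot: [3.141, 0.0, 1.61]
contact_force: [1.4, -0.4, -0.9]
opening: 0.0155
grip_force: 12.0
```

{"name": "step_arm", "arguments": {"commands": [[0.0,0.7,0,0.45,0,0,0],[0.0,1.5,0.1,0.85,0,0,0],[0.0,2.2,0.1,1.1,0,0,0],[0.0,3.0,0.1,1.35,0,0,0],[0.0,3.0,0.1,1.35,0,0,0]]}}

```text
time: 4.55
tool_pos: [0.5534, 0.1807, 0.168]
tool_rot: [3.14, -0.0, 1.609]
contact_force: [0.1, 0.8, -3.6]
opening: 0.0155
grip_force: 12.0
```

{"name": "step_arm", "arguments": {"commands": [[0.0,0,0,0,0,0,0],[0.0,0,0,0,0,0,0]]}}

```text
time: 4.72
tool_pos: [0.5513, 0.1807, 0.1673]
tool_rot: [-3.14, 0.0, 1.61]
contact_force: [-0.0, -0.1, -4.2]
opening: 0.015
grip_force: 12.0
```

{"name": "step_arm", "arguments": {"commands": [[0.0,0,0,-0.2,0,0,0],[0.0,0,0,-0.25,0,0,0],[0.0,0,0,-0.25,0,0,0]]}}

```text
time: 4.97
tool_pos: [0.5516, 0.1808, 0.1655]
tool_rot: [3.141, 0.0, 1.61]
contact_force: [0.4, -0.5, -2.5]
opening: 0.0153
grip_force: 12.0
```

{"name": "step_arm", "arguments": {"commands": [[0.0,0.6,0,0.0,0,0,0],[0.0,1.2,0,0.1,0,0,0],[0.0,1.8,0.1,0.2,0,0,0],[0.0,2.3,0.1,0.25,0,0,0],[0.0,2.3,0.1,0.25,0,0,0]]}}

```text
time: 5.38
tool_pos: [0.5759, 0.1818, 0.1676]
tool_rot: [3.141, -0.0, 1.609]
contact_force: [0.5, -0.3, -3.5]
opening: 0.0159
grip_force: 12.0
```

Run:
```python
from h import *
a=snap('scene','s4.png')
z=lambda i,u,v,w,h,k:cv2.cvtColor(cv2.resize(i[v:v+h,u:u+w],(w*k,h*k),interpolation=cv2.INTER_CUBIC),4)
cv2.imwrite('pics/c5.png',z(a,190,110,100,110,5))
print({k:observe()[k] for k in('time','tool_pos','contact_force','torque')})
```

```text
{'time': 5.4333, 'tool_pos': array([0.57529208, 0.18173141, 0.16748972]), 'contact_force': array([ 0.43394102, -0.30235842, -3.54589577]), 'torque': array([-0.11746225, -0.02405353,  0.04346266])}
```

View pics/c5.png

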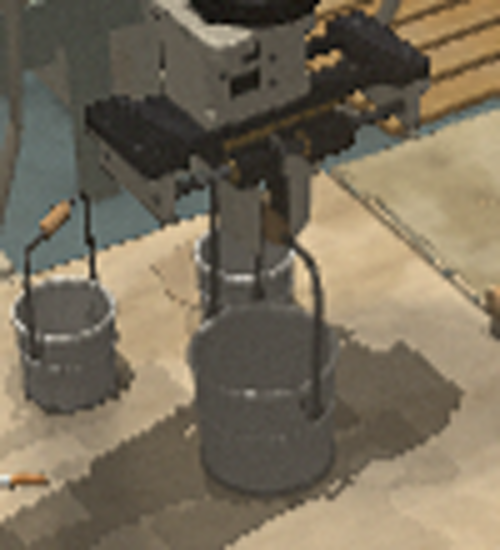

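The bail is upright and the pail is standing about where it started, with its rim at crop (263,345). I'll firm the grip and lift, then tilt the tool so the gripper body clears the column.

{"name": "step_arm", "arguments": {"commands": [[0.0,0,0,0,0,0,0],[0.0,0,0,0,0,0,0],[0.0,0,0,0.5,0,0,0],[0.0,0,0,1.5,0,0,0],[0.0,0,0,3,0,0,0]], "grip_force": 40}}

```text
time: 5.85
tool_pos: [0.574, 0.1817, 0.1977]
tool_rot: [-3.139, 0.0, 1.61]
contact_force: [0.5, -0.6, -3.6]
opening: 0.0148
grip_force: 40.0
```

{"name": "step_arm", "arguments": {"commands": [[0.0,0,0,1.5,0,0,0],[0.0,0,0,3,0,0,0],[0.0,0,0,4.5,0,0,0],[0.0,0,0,5.5,0,0,0],[0.0,0,0,6,0,0,0]]}}

```text
time: 6.27
tool_pos: [0.5753, 0.182, 0.2605]
tool_rot: [3.138, -0.001, 1.61]
contact_force: [-0.2, 0.3, -3.6]
opening: 0.0148
grip_force: 40.0
```

{"name": "step_arm", "arguments": {"commands": [[0.0,0,-1,0,0,-0.07,0],[0.0,0,-3,0,0,-0.14,0],[0.0,-1,-5,0,0,-0.21,0],[0.0,-2,-7.5,0,0,-0.28,0],[0.0,-3,-10,0,0,-0.35,0]]}}

```text
time: 6.68
tool_pos: [0.5438, 0.0812, 0.2577]
tool_rot: [2.789, 0.014, 1.608]
contact_force: [1.1, -0.9, -3.0]
opening: 0.015
grip_force: 40.0
```

{"name": "step_arm", "arguments": {"commands": [[0.0,-0.8,-2,0,0,0,0],[0.0,-2,-5,0,0,0,0],[0.0,-3.2,-8,0,0,0,0],[0.0,-4.4,-11,0,0,0,-0.05],[0.0,-5.5,-14,0,0,0,-0.1]]}}

```text
time: 7.1
tool_pos: [0.4882, -0.0592, 0.2577]
tool_rot: [2.793, 0.013, 1.505]
contact_force: [0.8, 0.2, -4.2]
opening: 0.0148
grip_force: 40.0
```

{"name": "step_arm", "arguments": {"commands": [[0.0,-1.2,-3,0,0,0,-0.03],[0.0,-2.4,-6,0,0,0,-0.05],[0.0,-3.6,-9.5,0,0,0,-0.085],[0.0,-4.8,-13,0,0,0,-0.085],[0.0,-5.5,-16,0,0,0,-0.085]]}}

```text
time: 7.52
tool_pos: [0.4332, -0.2197, 0.258]
tool_rot: [2.792, 0.014, 1.422]
contact_force: [0.7, -0.1, -4.2]
opening: 0.0149
grip_force: 40.0
```

{"name": "step_arm", "arguments": {"commands": [[0.0,0,0,0,0,0,0],[0.0,0,0,0,0,0,0],[0.0,0,0,0,0,0,0],[0.0,0,0,0,0,0,0],[0.0,0,0,0,0,0,0]]}}

```text
time: 7.93
tool_pos: [0.435, -0.217, 0.2578]
tool_rot: [2.792, 0.013, 1.424]
contact_force: [0.5, 0.5, -3.3]
opening: 0.0146
grip_force: 39.9
```

Run:
```python
from h import *
a=snap('scene','s5.png');b=snap('top','t5.png')
z=lambda i,u,v,w,h,k:cv2.cvtColor(cv2.resize(i[v:v+h,u:u+w],(w*k,h*k),interpolation=cv2.INTER_CUBIC),4)
cv2.imwrite('pics/c6.png',np.hstack([z(a,262,195,90,110,5),z(b,320,150,64,110,5)]))
print({k:observe()[k] for k in('time','tool_pos','tool_rot','contact_force','torque')})
```

```text
{'time': 8.0333, 'tool_pos': array([ 0.43508362, -0.21716969,  0.25795428]), 'tool_rot': array([2.79165443, 0.01328306, 1.42426681]), 'contact_force': array([-0.53258604, -0.81932068, -3.98104613]), 'torque': array([-0.05355398,  0.41992411, -0.06041618])}
```

View pics/c6.png

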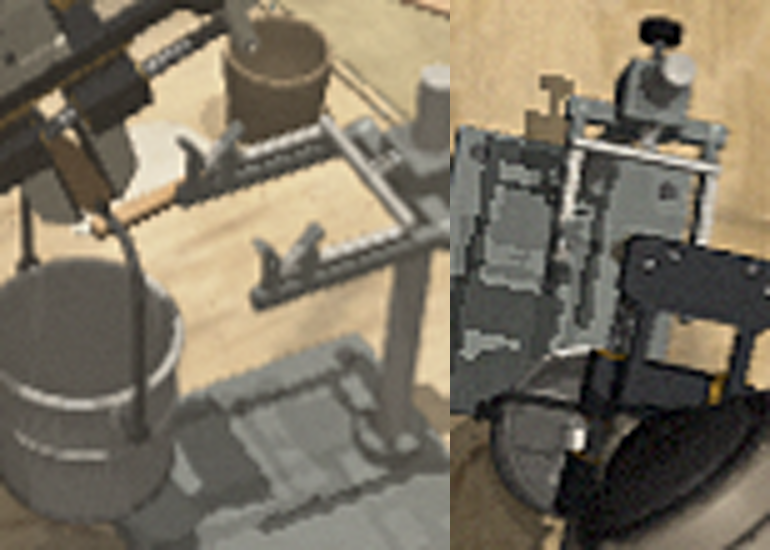

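The pail hangs upright just in front of the fork, its bail arms outside the prongs. I check hand-to-camera consistency before moving in.

Run:
```python
from h import *
G=np.array([.431,-.2165,.2697]);print('grip proj',proj('scene',G),'ends',[proj('scene',G+s*np.array([.0029,.0198,0])) for s in(1,-1)])
yaw=-.145;X=np.array([np.cos(yaw),np.sin(yaw),0]);Y=np.array([-X[1],X[0],0]);O=np.array([.515,-.230,0])-.0005*X
for s in(.205,.21,.215):
  print(s,[proj('scene',O+x*X+y*Y+np.array([0,0,s+.026])).round(1) for y in(.036,-.036) for x in(-.0095,.0105)])
```

```text
grip proj [277.63445835 230.34708405] ends [array([273.6701637 , 224.52361975]), array([281.71164703, 236.33688643])]
0.205 [array([300.3, 223.5]), array([307.9, 221.1]), array([315.6, 244. ]), array([323.6, 241.4])]
0.21 [array([300.4, 221.9]), array([308. , 219.5]), array([315.7, 242.4]), array([323.7, 239.7])]
0.215 [array([300.4, 220.3]), array([308.2, 217.9]), array([315.9, 240.8]), array([323.9, 238.1])]
```

{"name": "step_arm", "arguments": {"commands": [[0.0,1.5,-0.3,0,0,0,0],[0.0,3.5,-0.6,0,0,0,0],[0.0,5.5,-0.9,0,0,0,0],[0.0,7.3,-1.2,0,0,0,0],[0.0,8.4,-1.35,0,0,0,0]]}}

```text
time: 8.45
tool_pos: [0.5205, -0.2311, 0.2578]
tool_rot: [2.792, 0.013, 1.424]
contact_force: [-0.2, -0.0, -3.0]
opening: 0.0146
grip_force: 39.9
```

{"name": "step_arm", "arguments": {"commands": [[0.0,0,0,-0.5,0,0,0],[0.0,0,0,-1.2,0,0,0],[0.0,0,0,-2,0,0,0],[0.0,0,0,-2.5,0,0,0],[0.0,0,0,-2.5,0,0,0]]}}

```text
time: 8.87
tool_pos: [0.5173, -0.231, 0.2309]
tool_rot: [2.795, 0.012, 1.422]
contact_force: [-0.7, 0.1, -3.7]
opening: 0.0147
grip_force: 39.9
```

Run:
```python
from h import *
a=snap('scene','s6.png')
z=lambda i,u,v,w,h,k:cv2.cvtColor(cv2.resize(i[v:v+h,u:u+w],(w*k,h*k),interpolation=cv2.INTER_CUBIC),4)
cv2.imwrite('pics/c7.png',z(a,275,190,90,80,8))
print({k:observe()[k] for k in('time','tool_pos','tool_rot','contact_force','torque')})
```

```text
{'time': 8.9167, 'tool_pos': array([ 0.51768787, -0.23128323,  0.23181247]), 'tool_rot': array([2.79399457, 0.01230635, 1.42213181]), 'contact_force': array([-0.0297742 , -0.10056402, -2.57525675]), 'torque': array([-0.03723496,  0.58034407,  0.01120307])}
```

View pics/c7.png

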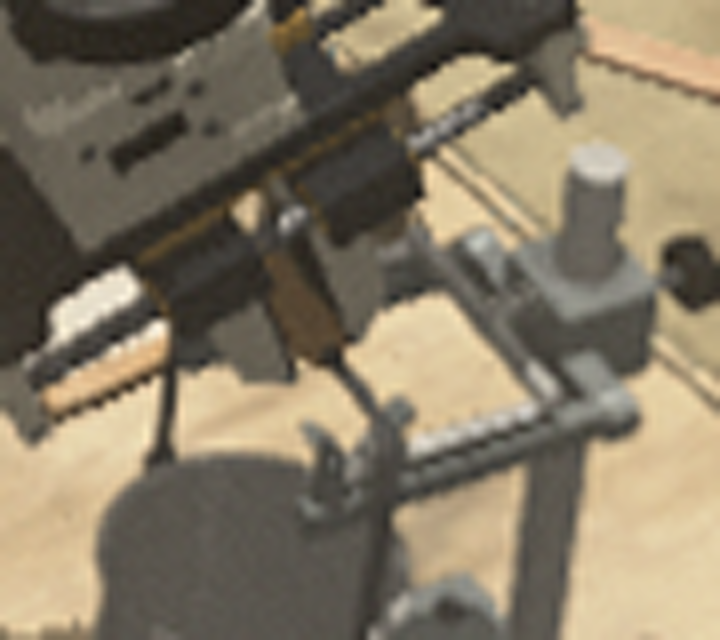

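The wire sits over the near V mouth, crossing at crop (359,404) between its tips at (308,430) and (405,405). Lowering gently.

{"name": "step_arm", "arguments": {"commands": [[0.0,0,0,-0.3,0,0,0],[0.0,0,0,-0.6,0,0,0],[0.0,0,0,-0.9,0,0,0],[0.0,0,0,-1.2,0,0,0],[0.0,0,0,-1.2,0,0,0]]}}

```text
time: 9.33
tool_pos: [0.5186, -0.2316, 0.2202]
tool_rot: [2.792, 0.013, 1.422]
contact_force: [0.7, 0.4, -4.3]
opening: 0.0147
grip_force: 39.9
```

{"name": "step_arm", "arguments": {"commands": [[0.0,0,0,-0.2,0,0,0],[0.0,0,0,-0.4,0,0,0],[0.0,0,0,-0.6,0,0,0],[0.0,0,0,-0.6,0,0,0]]}}

```text
time: 9.67
tool_pos: [0.5185, -0.2315, 0.2143]
tool_rot: [2.793, 0.013, 1.423]
contact_force: [-1.1, 0.3, -4.2]
opening: 0.0145
grip_force: 39.9
```

{"name": "step_arm", "arguments": {"commands": [[0.0,0,0,-0.15,0,0,0],[0.0,0,0,-0.3,0,0,0],[0.0,0,0,-0.3,0,0,0]]}}

```text
time: 9.92
tool_pos: [0.5185, -0.2315, 0.2115]
tool_rot: [2.792, 0.013, 1.423]
contact_force: [-0.5, 0.0, -3.2]
opening: 0.0151
grip_force: 39.9
```

{"name": "step_arm", "arguments": {"commands": [[0.0,0,0,-0.15,0,0,0],[0.0,0,0,-0.3,0,0,0],[0.0,0,0,-0.3,0,0,0]]}}

```text
time: 10.17
tool_pos: [0.5187, -0.2317, 0.2087]
tool_rot: [2.792, 0.013, 1.422]
contact_force: [-0.8, 0.1, -2.8]
opening: 0.0152
grip_force: 39.9
```

{"name": "step_arm", "arguments": {"commands": [[0.0,0,0,-0.1,0,0,0],[0.0,0,0,-0.2,0,0,0],[0.0,0,0,-0.2,0,0,0]]}}

```text
time: 10.42
tool_pos: [0.5186, -0.2317, 0.2069]
tool_rot: [2.792, 0.013, 1.423]
contact_force: [-2.6, 0.0, -1.3]
opening: 0.0149
grip_force: 39.9
```

{"name": "step_arm", "arguments": {"commands": [[0.0,0,0,-0.1,0,0,0],[0.0,0,0,-0.2,0,0,0],[0.0,0,0,-0.2,0,0,0]]}}

```text
time: 10.67
tool_pos: [0.5184, -0.2316, 0.2047]
tool_rot: [2.792, 0.013, 1.423]
contact_force: [-3.3, 0.4, -0.4]
opening: 0.0146
grip_force: 40.0
```

{"name": "step_arm", "arguments": {"commands": [[0.0,-0.05,0,-0.1,0,0,0],[0.0,-0.1,0,-0.2,0,0,0],[0.0,-0.1,0,-0.2,0,0,0]]}}

```text
time: 10.92
tool_pos: [0.5177, -0.2316, 0.2028]
tool_rot: [2.792, 0.013, 1.422]
contact_force: [-3.1, -0.4, 1.2]
opening: 0.0147
grip_force: 40.0
```

{"name": "step_arm", "arguments": {"commands": [[0.0,0,0,-0.1,0,0,0],[0.0,0,0,-0.2,0,0,0],[0.0,0,0,-0.2,0,0,0]]}}

```text
time: 11.17
tool_pos: [0.5175, -0.2317, 0.2007]
tool_rot: [2.792, 0.014, 1.423]
contact_force: [-5.6, -0.5, -1.4]
opening: 0.015
grip_force: 40.0
```

{"name": "step_arm", "arguments": {"commands": [[0.0,-0.1,0,0,0,0,0],[0.0,-0.15,0,0,0,0,0],[0.0,-0.15,0,0,0,0,0]]}}

```text
time: 11.42
tool_pos: [0.5164, -0.2315, 0.2003]
tool_rot: [2.792, 0.013, 1.422]
contact_force: [2.6, 0.4, -5.0]
opening: 0.0146
grip_force: 40.0
```

{"name": "step_arm", "arguments": {"commands": [[0.0,0,0,-0.1,0,0,0],[0.0,0,0,-0.2,0,0,0],[0.0,0,0,-0.2,0,0,0]]}}

```text
time: 11.67
tool_pos: [0.5165, -0.2318, 0.1988]
tool_rot: [2.791, 0.014, 1.422]
contact_force: [1.8, 1.4, -3.3]
opening: 0.0148
grip_force: 40.0
```

{"name": "step_arm", "arguments": {"commands": [[0.0,0.03,0,-0.1,0,0,0],[0.0,0.03,0,-0.2,0,0,0],[0.0,0.03,0,-0.2,0,0,0]]}}

```text
time: 11.92
tool_pos: [0.5168, -0.232, 0.1972]
tool_rot: [2.791, 0.014, 1.422]
contact_force: [-0.5, -0.6, -0.5]
opening: 0.0149
grip_force: 39.9
```

{"name": "step_arm", "arguments": {"commands": [[0.0,0,0,-0.1,0,0,0],[0.0,0,0,-0.2,0,0,0],[0.0,0,0,-0.2,0,0,0]]}}

```text
time: 12.17
tool_pos: [0.5167, -0.2319, 0.1949]
tool_rot: [2.791, 0.013, 1.422]
contact_force: [1.9, -1.5, -2.0]
opening: 0.0145
grip_force: 40.0
```

{"name": "step_arm", "arguments": {"commands": [[0.0,0,0,-0.1,0,0,0],[0.0,0,0,-0.2,0,0,0],[0.0,0,0,-0.2,0,0,0]]}}

```text
time: 12.42
tool_pos: [0.5168, -0.2321, 0.1939]
tool_rot: [2.79, 0.014, 1.422]
contact_force: [-4.6, -0.6, 7.2]
opening: 0.0147
grip_force: 40.0
```

{"name": "step_arm", "arguments": {"commands": [[0.0,0,0,-0.1,0,0,0],[0.0,0,0,-0.2,0,0,0],[0.0,0,0,-0.2,0,0,0]]}}

```text
time: 12.67
tool_pos: [0.517, -0.2322, 0.1936]
tool_rot: [2.788, 0.015, 1.423]
contact_force: [-8.0, 1.6, 18.0]
opening: 0.0148
grip_force: 40.0
```

{"name": "step_arm", "arguments": {"commands": [[0.0,0,0,0.15,0,0,0],[0.0,0,0,0.3,0,0,0],[0.0,0,0,0.3,0,0,0],[0.0,0,0,0.3,0,0,0]]}}

```text
time: 13.0
tool_pos: [0.5167, -0.2319, 0.1941]
tool_rot: [2.791, 0.014, 1.422]
contact_force: [-1.2, -1.2, 3.7]
opening: 0.0145
grip_force: 40.0
```

Run:
```python
from h import *
b=snap('scene','s7.png').astype(np.float32).mean(2);
for f in('s0','s5','s6'):
    a=cv2.imread(f'pics/{f}.png').astype(np.float32).mean(2)
    for n,(u,v,w,h) in dict(bar=(332,224,12,12),bar2=(335,228,12,12),column=(341,206,16,12),nearprong=(328,240,14,12)).items():
        p,q=a[v:v+h,u:u+w],b[v:v+h,u:u+w]; print(f,n,np.abs(p-q).mean().round(1),[np.round(x,2) for x in cv2.phaseCorrelate(p,q,cv2.createHanningWindow((w,h),cv2.CV_32F))])
o=observe();print(o['tool_pos'],o['contact_force'],o['torque'])
```

```text
s0 bar 21.2 [array([ 0.59, -0.17]), np.float64(0.8)]
s0 bar2 13.9 [array([0.24, 0.07]), np.float64(1.03)]
s0 column 29.3 [array([0.38, 0.33]), np.float64(1.09)]
s0 nearprong 12.5 [array([ 0.48, -0.09]), np.float64(1.03)]
s5 bar 115.8 [array([-0.06, -0.59]), np.float64(0.97)]
s5 bar2 81.2 [array([-0.07, -0.23]), np.float64(0.99)]
s5 column 109.7 [array([-0.54,  1.13]), np.float64(0.76)]
s5 nearprong 5.9 [array([ 0.47, -0.03]), np.float64(1.01)]
s6 bar 102.3 [array([-0.75, -0.66]), np.float64(0.9)]
s6 bar2 79.7 [array([ 0.12, -0.36]), np.float64(1.2)]
s6 column 126.3 [array([-0.63,  1.41]), np.float64(0.66)]
s6 nearprong 2.2 [array([0.57, 0.12]), np.float64(1.01)]
[ 0.51672492 -0.23193202  0.19405817] [-1.74219957 -1.26976989  4.34800781] [-1.43578209e-01  3.00506830e-01 -3.06653214e-05]
```

{"name": "step_arm", "arguments": {"commands": [[0.0,0,0,0.1,0,0,0],[0.0,0,0,0.2,0,0,0],[0.0,0,0,0.2,0,0,0]]}}

```text
time: 13.3
tool_pos: [0.5165, -0.2314, 0.1951]
tool_rot: [2.793, 0.013, 1.423]
contact_force: [3.2, -1.8, -5.8]
opening: 0.0148
grip_force: 40.0
```

{"name": "step_arm", "arguments": {"commands": [[0.0,0,0,0.1,0,0,0],[0.0,0,0,0.2,0,0,0],[0.0,0,0,0.2,0,0,0]]}}

```text
time: 13.55
tool_pos: [0.5163, -0.2313, 0.1958]
tool_rot: [2.795, 0.012, 1.422]
contact_force: [7.8, -3.3, -14.6]
opening: 0.015
grip_force: 40.0
```

The wire resists an upward pull of about 11 N beyond the pail's weight, so the keeper has shut over it. I'll settle it back on the seat and release.

{"name": "step_arm", "arguments": {"commands": [[0.0,0,0,-0.2,0,0,0],[0.0,0,0,-0.4,0,0,0],[0.0,0,0,-0.5,0,0,0],[0.0,0,0,-0.5,0,0,0]]}}

```text
time: 13.88
tool_pos: [0.5168, -0.2315, 0.194]
tool_rot: [2.79, 0.014, 1.423]
contact_force: [-2.0, 1.5, 6.2]
opening: 0.0152
grip_force: 40.0
```

{"name": "step_arm", "arguments": {"commands": [[0.5,0,0,0,0,0,0],[0.5,0,0,0,0,0,0],[0.5,0,0,0,0,0,0],[0.5,0,0,0,0,0,0],[0.5,0,0,0,0,0,0]]}}

```text
time: 14.3
tool_pos: [0.5164, -0.2316, 0.1927]
tool_rot: [2.792, 0.013, 1.422]
contact_force: [-0.7, -0.2, -0.0]
opening: 0.0431
grip_force: 0.0
```

Free of contact. I back out along the tool axis, then move clear.

{"name": "step_arm", "arguments": {"commands": [[0.5,-0.3,0,1,0,0,0],[0.5,-1.0,0.1,3,0,0,0],[0.5,-2.0,0.3,5.6,0,0,0],[0.5,-3.3,0.4,9,0,0,0],[0.5,-4.4,0.6,12,0,0,0]]}}

```text
time: 14.72
tool_pos: [0.4716, -0.2255, 0.315]
tool_rot: [2.792, 0.014, 1.422]
contact_force: [0.7, -0.8, 0.2]
opening: 0.0456
grip_force: 0.0
```

{"name": "step_arm", "arguments": {"commands": [[0.5,-2,4,2,0,0,0],[0.5,-4,8,2,0,0,0],[0.5,-6,12,2,0,0,0],[0.5,-8,16,2,0,0,0],[0.5,-8,20,2,0,0,0]]}}

```text
time: 15.13
tool_pos: [0.3917, -0.0379, 0.3337]
tool_rot: [2.79, 0.014, 1.42]
contact_force: [1.3, 0.6, -0.3]
opening: 0.0459
grip_force: 0.0
```

Run:
```python
from h import *
a=snap('scene','s8.png');b=snap('top','t8.png')
o=observe();print(o['time'],o['tool_pos'],o['contact_force'])
hs=cv2.cvtColor(a,cv2.COLOR_RGB2HSV)
m=cv2.inRange(hs,(6,90,60),(22,255,255));m[:, :296]=0;m[:,330:]=0;m[:215]=0;m[255:]=0
n,l,s,c=cv2.connectedComponentsWithStats(m)
print([(s[i][:5].tolist(),c[i].round(1).tolist()) for i in range(1,n) if s[i][4]>4])
O=np.array([.515,-.230,0])
for z in(.200,.205,.210,.215,.22):print(z,proj('scene',[.5145,-.23,z]).round(1))
# bar check and bystander changes against the first picture
s0=cv2.cvtColor(cv2.imread('pics/s0.png'),4);t0=cv2.cvtColor(cv2.imread('pics/t0.png'),4)
for n,p,q,R in(('bar',s0,a,(330,222,16,16)),('clay',s0,a,(300,195,30,20)),('slip',s0,a,(205,243,32,32)),('scraperT',t0,b,(253,162,28,36)),('clayT',t0,b,(258,134,28,28)),('slipT',t0,b,(254,241,26,26)),('keeperT',t0,b,(345,174,30,14))):
    u,v,w,h=R;P,Q=[x[v:v+h,u:u+w].astype(np.float32).mean(2) for x in(p,q)]
    print(n,np.abs(P-Q).mean().round(1),np.round(cv2.phaseCorrelate(P,Q,cv2.createHanningWindow((w,h),cv2.CV_32F))[0],2))
```

```text
15.2333 [ 0.39265891 -0.03265636  0.33413997] [0.20967524 0.18518715 0.07128485]
[([304, 233, 13, 15, 92], [309.5, 239.0])]
0.2 [310.7 242.1]
0.205 [310.8 240.5]
0.21 [310.9 239. ]
0.215 [311.1 237.4]
0.22 [311.2 235.8]
bar 7.7 [ 0.51 -0.27]
clay 7.5 [ 0.08 -0.04]
slip 39.4 [0.32 0.29]
scraperT 8.4 [ 0.06 -0.01]
clayT 6.3 [ 0.01 -0.09]
slipT 96.8 [1.53 3.23]
keeperT 6.8 [-0.18  0.31]
```

The grip blob at (309.5,239) matches a seated wire at about z 0.207 to 0.21. The keeper bar is back at its starting position. I move the arm off the slip cup's view and check that things are at rest.

{"name": "step_arm", "arguments": {"commands": [[0.5,0,4,0,0,0,0],[0.5,0,8,0,0,0,0],[0.5,-3,12,0,0,0,0],[0.5,-6,16,0,0,0,0],[0.5,-8,20,0,0,0,0]]}}

```text
time: 15.65
tool_pos: [0.3234, 0.1431, 0.3335]
tool_rot: [2.791, 0.013, 1.42]
contact_force: [0.4, 0.3, 0.5]
opening: 0.0459
grip_force: 0.0
```

{"name": "step_arm", "arguments": {"commands": [[0.5,0,4,0,0,0,0],[0.5,-3,8,0,0,0,0],[0.5,-5,12,0,0,0,0],[0.5,-7,15,0,0,0,0],[0.5,-7,15,0,0,0,0]]}}

```text
time: 16.07
tool_pos: [0.2516, 0.2975, 0.3331]
tool_rot: [2.793, 0.012, 1.43]
contact_force: [-0.9, -1.1, -0.7]
opening: 0.046
grip_force: 0.0
```

Run:
```python
from h import *
a=snap('scene','s9.png');b=snap('top','t9.png')
c=lambda f:cv2.cvtColor(cv2.imread('pics/'+f),4)
def cmp(n,p,q,R):
    u,v,w,h=R;P,Q=[x[v:v+h,u:u+w].astype(np.float32).mean(2) for x in(p,q)]
    print(n,np.abs(P-Q).mean().round(1),np.round(cv2.phaseCorrelate(P,Q,cv2.createHanningWindow((w,h),cv2.CV_32F))[0],2))
cmp('pail motion',c('s8.png'),a,(290,215,50,80))
cmp('slip',c('s0.png'),a,(205,243,32,32));cmp('slipT',c('t0.png'),b,(254,241,26,26))
cmp('clayT',c('t0.png'),b,(258,134,28,28));cmp('scraperT',c('t0.png'),b,(253,162,28,36))
# dark wire against slots: bare wire near/far expected pixels at seat; pail silhouette axis
yaw=-.145;Y=np.array([-np.sin(yaw),np.cos(yaw),0]);O=np.array([.5145,-.23,.2075])
print([proj('scene',O+y*Y).round(1).tolist() for y in(.058,.02,-.02,-.058)], [proj('scene',O-[0,0,z]).round(1).tolist() for z in(.095,.18)])
d=np.abs(a.astype(int)-c('s0.png').astype(int)).sum(2)>60;d[:, :270]=0;d[:,350:]=0;d[:215]=0;d[320:]=0
n,l,s,ce=cv2.connectedComponentsWithStats(cv2.morphologyEx(d.astype(np.uint8),2,np.ones((3,3))));
print([(s[i].tolist(),ce[i].round(1).tolist()) for i in range(1,n) if s[i][4]>15])
```

```text
pail motion 6.2 [-0.01  0.05]
slip 2.8 [0.07 0.06]
slipT 4.4 [0.5  0.49]
clayT 4.2 [-0.03  0.04]
scraperT 4.5 [-0.01 -0.03]
[[299.1, 223.8], [306.7, 234.1], [315.2, 245.5], [323.7, 256.9]] [[308.7, 267.8], [306.9, 290.7]]
[([304, 235, 11, 12, 77], [309.0, 239.6]), ([296, 236, 3, 10, 30], [297.0, 240.5]), ([289, 252, 38, 59, 1602], [306.7, 282.0])]
```

The pail hangs plumb and still, and the bystanders have not moved.

```bash
python3 -c "
from cell import *
print(hand_in())"
```

```text
the job is handed in; nothing more can be done
None
```

The pail hangs upright and at rest with its wire under the shut keeper (it held against an upward pull of about 11 N). The largest press I read on the fork was about 22 N, and the clay cup, slip cup and scraper did not move. The pail slid about 7 mm while I raised the handle, then came back to within a few mm of its starting spot. I have handed the job in.

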